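Snap the demo door closer's cover shut

ROBOT

A 7-joint arm with a two-finger parallel gripper is mounted at the origin on the work surface. World frame = base frame: x ahead of the robot, y to its left, z up, the work surface at z = 0. Lengths are in m, angles in rad, forces in N, time in s.
With the tool pointing down it reaches from about 0.425 to 0.875 m from the base axis. Payload 9.9 kg.
Tool frame: the origin (TCP) lies at the very end of the fingers, on their centre line; the grasp point (between the pads) lies 19 mm behind it; x points along the fingers, z is the direction in which the jaws open and shut, and the axes are right-handed (so a half turn about x gives the same grasp; the last joint's range is limited). The gripper opens to 85 mm and grips with 20 to 120 N. Pads are 22 mm wide; open, the fingers measure 114 mm over their backs; the gripper's body (76 mm by 85 mm) begins 54 mm behind the grasp point. The pads swing forward as they close: fully open they stand 13 mm farther back than shut.
Start: joints at [1.072, 0.576, 0.025, 1.437, -0.015, 1.129, -0.057], TCP at [0.272, -0.618, 0.231] pointing down, gripper open.
Joint ranges: [-2.76, 2.76], [-0.34, 2.15], [-1.52, 1.57], [0.19, 2.46], [-1.09, 4.23], [0.17, 1.99], [-2.82, 2.82]. Speed limits (rad/s): [2.22, 2.22, 3.01, 3.01, 3.14, 3.14, 3.14].

INTERFACE

Orientations are given as a rotation vector (axis times angle).
In Python, from bench import robot, vision gives the robot as it stands. Calls block until the motion is done:
- robot.move_to(position, orientation): joint-space move of the TCP to a pose.
- robot.movel(position, orientation=None, rate=0.15, stop_force=None): straight line of the TCP; orientation=None keeps the orientation; rate is the mean speed in m/s. With stop_force (N) it stops when the force on the tool has changed by that much, and returns True; else False.
- robot.goto_joints(angles): joint-space move.
- robot.command_gripper(opening, force=None): finger opening in m; force is the grip in N (None keeps the last); returns when the fingers have stopped.
- robot.pause(seconds).
- robot.inverse_kinematics(position, orientation): joint angles nearest the present ones, or None.
- robot.sense(): the state.
- vision.camera(name): name is "scene" or "top" or "wrist"; returns the picture (384x512x3 uint8, red, green, blue); there is no depth.
- vision.calibration(name): a dict with "K" (3x3 intrinsics, pixels), "k1" (the pictures are not rectified: a ray, as slopes to the right and down, at radius r is drawn at 1 + k1 r^2 times it, then the intrinsics apply), "extrinsics" (4x4, takes a point from world to camera coordinates); the wrist camera has in their place "hand_eye" (4x4, takes a point from camera to tool coordinates, whose origin is the TCP and whose axes are the tool frame's). Camera axes: x right, y up, looking along -z (the intrinsics and any distortion apply to the point x, -y, -z); pixel columns grow to the right and rows downward; lengths in m; the calibration is good to about 2 mm. A picture is of the moment at which its call begins: read the wrist's pose just before it. calibration takes no time and is no camera call.
A pose or a line that the arm cannot do raises robot.PlanningError and nothing moves.
- robot.finish_job(): hands the job in, once; it reports no verdict.
The state is a dict: "time_s": time; "q": joint angles; "qvel": joint speeds; "joint_efforts": joint torques, N m; "tcp_pos": TCP position; "orientation": TCP orientation; "contact_force": force on the tool from outside, world axes, zero at the start; "ft_torque": the same for the moment, N m; "opening": finger opening in m.
Only numpy, scipy, OpenCV 4.12 (cv2) and the standard library are available. Lean on these libraries where they do the work, as an engineer would, in place of code of your own. Each camera call takes 0.05 s, during which the arm holds its last target. There are 200 camera calls.

TASK

The cover has been laid back on the long demo door closer, the one with the folded swing arm against a painted wood block, but its three snap tabs are still standing up. Press them down one at a time, in any order, until all three are fully home. Leave the short spare closer that has no arm alone; its tabs stay up.

Things in the scene. Friction and masses are not known exactly. Their poses are not given: they have to be found in the camera images.
- tab_left_top (a point): Snap tab at the left (+y) end of the long demo closer: black pad 30 x 30 x 6 mm; point = centre of its top, moving with it; z up, y along the closer. Slides straight down only. Starts 66-69 mm above the shelf; home at 57, a hard stop 2 mm above the cover's top. Moves at about 4 N and stays where left. The closer: fixed grey-topped aluminium housing 260 x 80 mm, 55 mm high.
- tab_mid_top (a point): Snap tab midway along the demo closer's near side, the same as the left one (same pad, heights and force; point = centre of its top, z up). It lies 25 mm nearer the robot than the line through the two end tabs, which are 230 mm apart. The closer's length runs roughly left to right, turned up to 0.4 rad; on its far side a steel swing arm is folded against a painted wood block 50 mm high.
- tab_right_top (a point): Snap tab at the right (-y) end of the long demo closer, the same as the left one: pad 30 x 30 x 6 mm, point = centre of its top, z up, starts 66-69 mm above the shelf, home at 57 mm against a hard stop, moves at about 4 N and does not spring back.
- spare: Bystander: the short spare closer, 160 mm long (its y), 80 mm wide (its x), cover's top at 55 mm, with three raised tabs like the others, up to 69 mm high; no arm, no wood block. Fixed to the shelf to the left or right of the demo closer. Origin at the centre of its underside. It must not be pressed or bumped.

How it is judged:
By the outcome, as a careful person would: the job done as asked, in the order asked, and still so for the second after the job is handed in, with the robot touching nothing.
It also fails if it takes over 32 s, if anything falls off the work surface, if the arm or the gripper's body presses on something with over 40 N, if the wrist force passes 120 N, or if a joint passes its speed limit or range.

## Working session

There is one attempt and no reset: what is moved stays moved. The work goes in short steps, each a Python script; the robot and the scene stay as the last script left them, time stands still between calls to the robot, and variables do not carry over. Pictures are saved under pics/ and viewed, about 8 in all and at most 12, crops included, and the job is handed in when it is done.

```bash
mkdir -p pics
cat > h.py <<'E'
import numpy as np, cv2
from scipy.spatial.transform import Rotation as R
from bench import robot, vision
def ray(name,uv,pose=None):
    c=vision.calibration(name);K=np.array(c["K"])
    d=np.array([(uv[0]-K[0,2])/K[0,0],(uv[1]-K[1,2])/K[1,1]]);s=d.copy()
    for _ in range(20): s=d/(1+c["k1"]*(s@s))
    v=np.array([s[0],-s[1],-1])
    if name=="wrist":
        T=np.eye(4);T[:3,:3]=R.from_rotvec(pose[1]).as_matrix();T[:3,3]=pose[0];M=T@np.array(c["hand_eye"])
    else: M=np.linalg.inv(np.array(c["extrinsics"]))
    return M[:3,3],M[:3,:3]@v
def plane(name,uv,z,pose=None):
    o,d=ray(name,uv,pose);return o+d*(z-o[2])/d[2]
def tri(rays):
    A=0;b=0;Ps=[]
    for o,d in rays:
        d=d/np.linalg.norm(d);P=np.eye(3)-np.outer(d,d);A=A+P;b=b+P@o;Ps.append((P,o))
    x=np.linalg.solve(A,b);return x,[np.linalg.norm(P@(x-o)) for P,o in Ps]
E
python3 - <<'E'
from h import *
for n in("top","scene"):
    im=vision.camera(n);cv2.imwrite(f"pics/{n}0.png",im[...,::-1])
    c=vision.calibration(n);print(n,c["K"],c["k1"],np.linalg.inv(c["extrinsics"])[:3,3])
print(vision.calibration("wrist"))
print(robot.sense())
E
python3 -c "
import cv2
for n in('top','scene'):
  cv2.imwrite(f'pics/{n}0b.png',cv2.resize(cv2.imread(f'pics/{n}0.png'),(800,600)))"
```

```text
top [[424.43670967   0.         251.14599889]
 [  0.         424.43670967 189.18031397]
 [  0.           0.           1.        ]] -0.08749487918434226 [ 4.26937365e-01 -7.03423978e-04  1.01238995e+00]
scene [[425.3430921    0.         250.15488448]
 [  0.         425.3430921  194.33299876]
 [  0.           0.           1.        ]] -0.15683326756914925 [0.99720337 0.46956104 0.80542655]
{'K': array([[342.53150491,   0.        , 254.73382664],
       [  0.        , 342.53150491, 194.47781297],
       [  0.        ,   0.        ,   1.        ]]), 'k1': -0.053630329245735645, 'hand_eye': array([[-5.87433307e-05,  2.62742693e-01, -9.64865936e-01,
        -1.41794915e-01],
       [-4.37378596e-04,  9.64865838e-01,  2.62742693e-01,
         6.65413179e-02],
       [ 9.99999903e-01,  4.37446089e-04,  5.82385970e-05,
        -1.91387571e-04],
       [ 0.00000000e+00,  0.00000000e+00,  0.00000000e+00,
         1.00000000e+00]])}
{'time_s': 0.1, 'q': array([ 1.07221653,  0.57648563,  0.02483041,  1.43785763, -0.01502699,
        1.12897528, -0.05651264]), 'qvel': array([-7.04316400e-04, -1.68163775e-03, -5.33526036e-05, -1.42484850e-03,
        2.27751608e-03, -3.05681893e-04,  2.34454844e-04]), 'joint_efforts': array([ 6.14970195e-03, -7.67305183e+01,  2.25809634e+00, -2.86604172e+01,
        1.59173249e-02,  8.56088474e-03,  5.60840675e-06]), 'tcp_pos': array([ 0.2718719 , -0.61737153,  0.23049134]), 'orientation': array([ 0.89929125,  1.37869645, -0.89797055]), 'contact_force': array([ 0.28375474,  0.20743814, -0.21410886]), 'ft_torque': array([-0.00658831,  0.00196591,  0.07148345]), 'opening': 0.0853590563464647}
```

View pics/top0b.png

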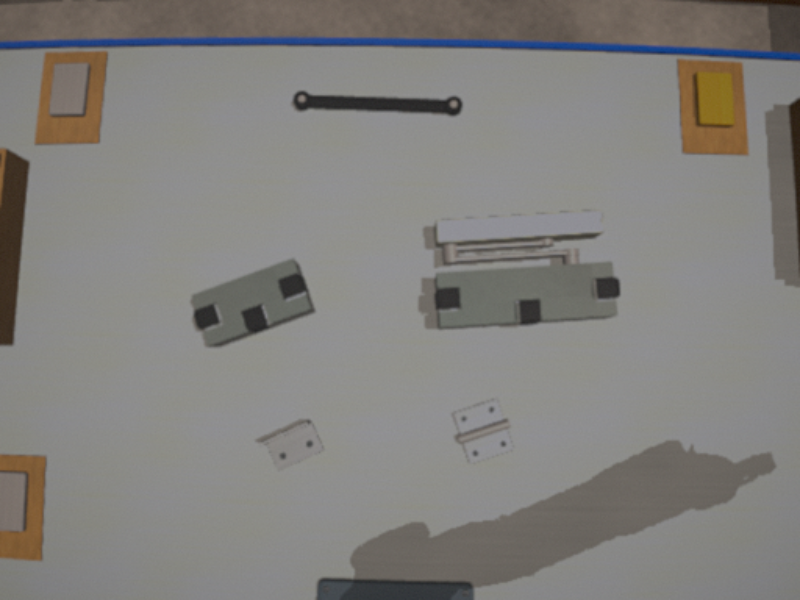

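View pics/scene0b.png

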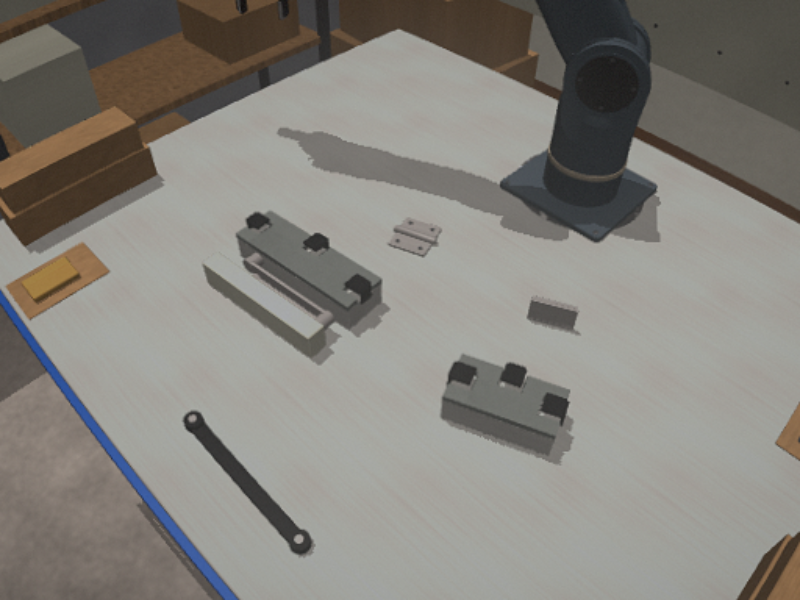

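The demo closer is on the right in the top view, next to its arm and block. At 800 px scale its tabs are at (448,298), (530,311) and (607,288) there, and at (358,287), (316,242) and (258,220) in the scene view. The spare is on the left in the top view.

Run:
```python
from h import *
px={"top":[(448,298),(530,311),(607,288)],"scene":[(358,287),(316,242),(258,220)]}
res={}
for n in px:
    im=cv2.imread(f"pics/{n}0.png").max(2);m=(im<60).astype(np.uint8)
    k,l,s,c=cv2.connectedComponentsWithStats(m)
    for p in px[n]:
        q=np.array(p)*.64;i=1+np.argmin(np.linalg.norm(c[1:]-q,axis=1));print(n,s[i],c[i]);res.setdefault(n,[]).append(c[i])
P=[]
for a,b in zip(res["top"],res["scene"]):
    x,e=tri([ray("top",a),ray("scene",b)]);P.append(x);print(x,e,plane("top",a,.0675),plane("scene",b,.066))
P=np.array(P);print(np.linalg.norm(P[0]-P[2])); d=(P[0]-P[2])[:2];d/=np.linalg.norm(d);print(np.arctan2(-d[0],d[1]),(P[1]-(P[0]+P[2])/2))
T=R.from_rotvec(robot.sense()["orientation"]).as_matrix();print(T)
```

```text
top [279 185  15  13 170] [285.81176471 190.54705882]
top [333 192  13  15 166] [338.78313253 199.18072289]
top [382 178  14  12 151] [388.66225166 183.68874172]
scene [221 176  17  19 167] [230.19161677 183.47305389]
scene [194 150  16  11 117] [202.14529915 154.76923077]
scene [158 137  14  10  94] [164.0106383  141.18085106]
[ 0.53188867 -0.06544045  0.06101606] [np.float64(0.0015163651542981784), np.float64(0.0015163651542981248)] [ 0.53218028 -0.06613506  0.0675    ] [ 0.53413539 -0.06060106  0.066     ]
[ 0.51540177 -0.18558766  0.06579793] [np.float64(0.0002695477931880361), np.float64(0.0002695477931881675)] [ 0.51505837 -0.18505147  0.0675    ] [ 0.51567746 -0.18565037  0.066     ]
[ 0.55262584 -0.29924064  0.06571037] [np.float64(0.00014089755608185796), np.float64(0.00014089755608174604)] [ 0.55228842 -0.29856748  0.0675    ] [ 0.55286861 -0.29907945  0.066     ]
0.23476498266375276
0.08846461762764718 [-0.02685548 -0.00324711  0.00243472]
[[-6.63940861e-04  9.15196177e-01  4.03008084e-01]
 [ 1.39178698e-03  4.03008629e-01 -9.15195120e-01]
 [-9.99998811e-01 -4.67340300e-05 -1.54133202e-03]]
```

Run:
```python
from h import *
a=0.088;c,s=np.cos(a),np.sin(a)
o=R.from_matrix(np.array([[0,0,-1],[c,s,0],[s,-c,0]]).T).as_rotvec();np.save("o.npy",o)
robot.command_gripper(0.0)
L=[]
for i,p in enumerate([(.455,-.22,.2),(.455,-.14,.2)]):
    robot.move_to(p,o) if i==0 else robot.movel(p,rate=.15)
    st=robot.sense();im=vision.camera("wrist");cv2.imwrite(f"pics/w{i}.png",im[...,::-1])
    L.append((st["tcp_pos"],st["orientation"]));print(st["time_s"],st["tcp_pos"],st["opening"])
np.save("poses.npy",np.array(L))
cv2.imwrite("pics/w01.png",np.vstack([cv2.resize(cv2.imread(f"pics/w{i}.png")[:300],None,fx=1,fy=1) for i in(0,1)]))
```

```text
2.4833 [ 0.45495925 -0.22109214  0.20011394] 0.00027175215673577946
3.2167 [ 0.45504884 -0.1409479   0.20007323] -0.00021289798058239472
```

View pics/w01.png

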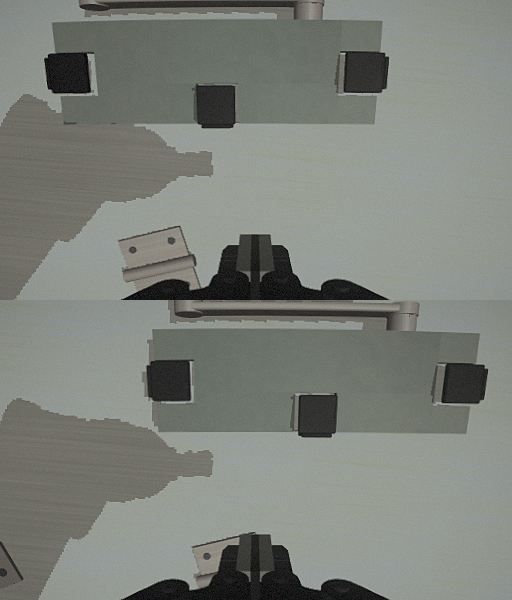

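Wrist views show all three demo tabs: picture 0 at (70,72), (216,104), (366,71); picture 1 at (171,80), (318,114), (463,83), with thin darker side faces.

Run:
```python
from h import *
px=[[(70,72),(216,104),(366,71)],[(171,80),(318,114),(463,83)]]
L=np.load("poses.npy");C=[]
for i in(0,1):
    g=cv2.imread(f"pics/w{i}.png").max(2);C.append([])
    for p in px[i]:
        w=g[p[1]-32:p[1]+32,p[0]-32:p[0]+32]; core=np.median(w[27:37,27:37])
        m=(abs(w.astype(int)-core)<=9).astype(np.uint8);m=cv2.morphologyEx(m,cv2.MORPH_OPEN,np.ones((7,7)))
        k,l=cv2.connectedComponents(m);m=(l==l[32,32]).astype(np.uint8)
        r=cv2.minAreaRect(cv2.findNonZero(m));C[-1].append(np.array(r[0])+np.array(p)-32);print(i,core,r[1],r[2],C[-1][-1],m.sum())
P=[]
for j in range(3):
    x,e=tri([ray("wrist",C[i][j],L[i]) for i in(0,1)]);P.append(x)
    print(x.round(4),np.round(e,4),[plane("wrist",C[i][j],.0675,L[i]).round(4) for i in (0,1)])
P=np.array(P);np.save("P.npy",P);d=(P[0]-P[2])[:2];n=np.linalg.norm(d);d/=n;v=(P[1]-(P[0]+P[2])/2)[:2];print(n,np.arctan2(-d[0],d[1]),v@d,v@[d[1],-d[0]])
```

```text
0 30.5 (63.0, 63.0) 90.0 [69.5 71.5] 3984
0 46.0 (36.0, 35.0) 90.0 [215.5 105. ] 1108
0 50.0 (37.0, 35.0) 90.0 [364.5  71.5] 1253
1 41.0 (38.25313186645508, 36.42662811279297) 88.02507019042969 [169.41627502  80.57185364] 1235
1 51.0 (36.0, 35.0) 90.0 [317.5 114. ] 1245
1 45.0 (36.0, 36.0) 90.0 [464.  83.] 1186
[ 0.5323 -0.0666  0.06  ] [0.0006 0.0006] [array([ 0.5326, -0.0705,  0.0675]), array([ 0.5315, -0.0684,  0.0675])]
[ 0.5161 -0.1849  0.067 ] [0.0001 0.0001] [array([ 0.516 , -0.185 ,  0.0675]), array([ 0.5163, -0.1848,  0.0675])]
[ 0.5512 -0.2971  0.067 ] [0. 0.] [array([ 0.5512, -0.2969,  0.0675]), array([ 0.5511, -0.2968,  0.0675])]
0.23131126213228595 0.08174995624647778 -0.0010114944347499174 -0.025790497189175816
```

Run:
```python
from h import *
L=np.load("poses.npy");P=np.load("P.npy");o=np.load("o.npy")
g=cv2.imread("pics/w0.png").max(2)[40:104,30:110];m=cv2.morphologyEx((g<62).astype(np.uint8),cv2.MORPH_OPEN,np.ones((7,7)))
r=cv2.minAreaRect(cv2.findNonZero(m));c0=np.array(r[0])+[30,40];print(r,c0)
x,e=tri([ray("wrist",c0,L[0]),ray("wrist",(169.9,80.6),L[1])]);print(x,e)
P[0]=[.5315,-.0684,.0675]
for j,p in enumerate(P):
    robot.movel((p[0],p[1],.1 if j==0 else .09),o,rate=.15)
    hit=robot.movel((p[0],p[1],.050),rate=.025,stop_force=18)
    s=robot.sense();print(j,hit,s["tcp_pos"].round(4),s["contact_force"].round(1),round(s["time_s"],2))
    robot.movel((p[0],p[1],.09),rate=.15)
    if not(hit and abs(s["tcp_pos"][2]-.057)<.003): print("stop");break
```

```text
((37.0, 32.5), (39.0, 44.0), 90.0) [67.  72.5]
[ 0.53154847 -0.06894958  0.06834536] [np.float64(0.00010355817277841137), np.float64(0.00010355817277831558)]
0 True [ 0.5315 -0.0684  0.057 ] [-2.  -0.   9.6] 5.92
1 True [ 0.5161 -0.185   0.0571] [-2.6  1.6 10.5] 8.44
2 True [ 0.5512 -0.2971  0.0571] [-1.5  1.2 10.3] 10.97
```

All three presses stopped at 57.0–57.1 mm. I'll check with two wrist views.

Run:
```python
from h import *
o=np.load("o.npy");P=np.load("P.npy");P[0]=[.5315,-.0684,0];M=[[],[],[]]
W=np.linalg.inv
robot.movel((.5512,-.2971,.2),o,rate=.2)
for i,p in enumerate([(.455,-.22,.2),(.455,-.14,.2)]):
    robot.movel(p,o,rate=.2);s=robot.sense();pose=(s["tcp_pos"],s["orientation"])
    im=vision.camera("wrist")[...,::-1].copy();cv2.imwrite(f"pics/v{i}.png",im);g=im.max(2)
    k,l,st,c=cv2.connectedComponentsWithStats(cv2.morphologyEx((g[:160]<62).astype(np.uint8),cv2.MORPH_OPEN,np.ones((7,7))))
    for q in range(1,k):
        if st[q,4]>4000 or st[q,4]<600: continue
        r=cv2.minAreaRect(cv2.findNonZero((l==q).astype(np.uint8)))[0];x=plane("wrist",r,.057,pose)
        j=np.argmin(np.linalg.norm(P[:,:2]-x[:2],axis=1));print(i,j,st[q],np.linalg.norm(P[j,:2]-x[:2]).round(4));M[j].append(ray("wrist",r,pose))
for m in M:
    if len(m)==2: print(tri(m))
cv2.imwrite("pics/v01.png",np.vstack([cv2.imread(f"pics/v{i}.png")[:300] for i in(0,1)]))
print(robot.sense()["time_s"],robot.sense()["contact_force"])
```

```text
0 2 [ 342   55   42   39 1546] 0.0008
0 0 [  53   56   44   38 1530] 0.0002
0 1 [ 198   87   39   41 1501] 0.0011
1 0 [ 152   64   42   37 1490] 0.0011
1 2 [ 437   67   43   37 1471] 0.0004
1 1 [ 298   96   39   41 1504] 0.0013
(array([ 0.53156779, -0.06628707,  0.05258053]), [np.float64(9.794759529865267e-05), np.float64(9.794759529865639e-05)])
(array([ 0.51510892, -0.18487856,  0.06035029]), [np.float64(5.88164986006754e-05), np.float64(5.881649860070119e-05)])
(array([ 0.55125683, -0.29882963,  0.05387336]), [np.float64(0.00014127777906254577), np.float64(0.00014127777906249188)])
13.4583 [-0.73313491 -1.277099   -0.59556131]
```

View pics/v01.png

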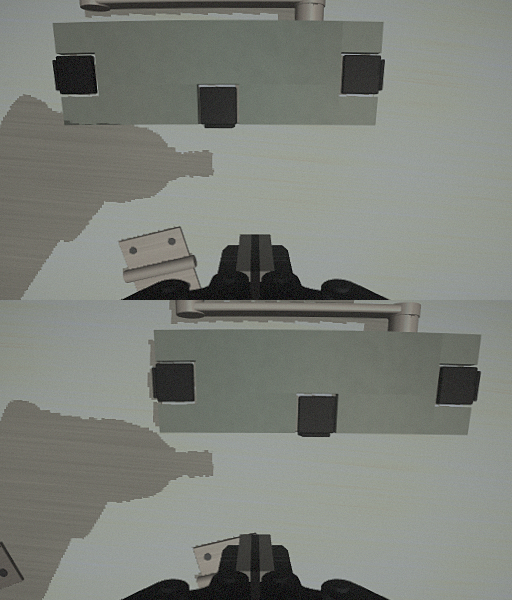

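The tabs now sit flush, at about (75,75), (218,105) and (362,75) in the upper picture. The shadow strips under them are gone.

```bash
python3 -c "
from h import *
robot.finish_job()"
```

```text
the job is handed in; nothing more can be done
```

All three tabs on the long demo closer are pressed fully home, and I handed the job in with the arm held clear. I pressed them left, middle, then right with the closed fingertips. The spare closer was never approached. The last clock reading was 13.5 s, taken just before handing in.

- **Force check:** each press stopped on an 18 N force change with the fingertips at 57.0, 57.1 and 57.1 mm. The hard stop is at 57 mm and a tab moves at about 4 N, so all three were against it.
- **Picture check:** the final wrist views show all three tabs flush with the cover.
- **Check that disagreed:** heights measured from the two final wrist views came out at 53, 60 and 54 mm for left, middle and right. One pixel is worth about 3.5 mm there and the outlines include the tabs' sides, so I relied on the force stops.
- **Measurement I had to redo:** the left tab's outline failed in one of the first two wrist pictures. I repeated it before pressing and got 68 mm, within the stated 66–69 mm.

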